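# Match the channel thumbwheels of a handpiece control unit

### The arm

A 6-joint arm with a two-finger parallel gripper is mounted at the origin on a cart in front of the work surface, level with it; the furniture and walls round the work are solid. World frame = base frame: x ahead of the robot, y to its left, z up, the work surface at z = 0. Lengths are in mm, angles in degrees, forces in N, time in s.
With the tool pointing down it reaches from about 325 to 900 mm from the base axis. Payload 6.1 kg.
Tool frame: the origin (TCP) lies midway between the tips of the shut fingers; the grasp point (between the pads) lies 19 mm behind it; z points along the fingers, y is the line along which they close (so a half turn about z gives the same grasp; the last joint's range is limited). The gripper opens to 85 mm and grips with 20 to 120 N. Pads are 22 mm wide; open, the fingers measure 114 mm over their backs; the gripper's body (76 mm by 85 mm) begins 54 mm behind the grasp point. The pads swing forward as they close: fully open they stand 13 mm farther back than shut.
Start: joints at [-83.027, 12.628, 87.462, -0, 79.91, -7.225], TCP at [153.288, -605.903, 231.3] pointing down, gripper open.
Joint ranges: [-170.65, 170.65], [-52.31, 119.04], [5.05, 147.46], [-71.25, 251.25], [11.57, 151.72], [-153.62, 153.62]. Speed limits (degrees/s): [147.25, 147.25, 172.46, 180, 180, 180].

### API

Orientations are given as [roll, pitch, yaw] about the fixed x, y, z axes, in that order (R = Rz(yaw) Ry(pitch) Rx(roll)).
In Python, from station import * gives the robot as it stands. The module is installed in compiled form; this text tells all that it offers.
- The arm moves only by the shell command python3 -m pendant 'ROWS'. ROWS is JSON, a list of rows, each a list of 5 numbers: the opening, from 0 (shut) to 1 (fully open), then the shift along the tool's x, y, z in m, then the turn about the tool's z in degrees. In form: [[claw, x, y, z, yaw], ...]. A call has 1 to 12 rows; each row shifts and turns the commanded pose from where the row before left it, along the tool's axes as they then stand; what a row does not reach is not made up. A row lasts 1/10 s, in which the tool goes at most 50 mm and 8.59 degrees, less where a joint would pass 70% of its speed; a pose out of reach is approached as far as the arm can. A call is refused whole if a number of a shift passes 0.05 or a number of a turn 8.59, either way. A call with a gripper value outside its range is refused whole. The fingers move at their own pace and stop on an object; the grip force is fixed at half the most. Time passes only in rows, so rows that do not move let the fingers close. It gives the time, the measured TCP pose, the force, the opening and the grip force at its end, in the units of the state.
- read_state(): the state, without advancing time (a new reading comes with each control period).
- snapshot(name): name is "side" or "top" or "wrist"; returns a dict with "img" (420x560x3 uint8, red, green, blue), "K" (3x3 intrinsics, pixels), "k1" (the pictures are not rectified: a ray, as slopes to the right and down, at radius r is drawn at 1 + k1 r^2 times it, then the intrinsics apply), "R" (3x3) and "t" (3): a world point X has camera coordinates R X + t. Camera axes: x right, y down, z forward; pixel columns grow to the right and rows downward; lengths in mm; the calibration is good to about 2 mm. A picture is of the moment at which its call begins. There is no depth.
- sign_off(): hands the job in; it is judged then, once.
The state is a dict: "t": time; "joint_positions": joint angles; "joint_vel": joint speeds; "joint_efforts": joint torques, N m; "ee_pos": TCP position; "eef_rot": TCP orientation; "contact_force": force on the tool from outside, world axes, zero at the start; "torque": the same for the moment, N m; "finger_gap": finger opening in mm; "gripper_force": force on a finger pad.
Only numpy, scipy, OpenCV 4.12 (cv2) and the standard library are available. Lean on these libraries where they do the work, as an engineer would, in place of code of your own. Each camera call takes 0.05 s, during which the arm holds its last target. There are 200 camera calls.

### The job

Both handpieces must run at the same speed. Flick the front edge of the left thumbwheel on the control unit with a fingertip, clockwise click by click, until its pointer rib stands at the same stop as the right wheel's; do not go past that stop. Push gently, leave the right wheel as it is, pinch or lift nothing, and do not disturb the things standing round the unit.

Things in the scene. Friction and masses are not known exactly. Their poses are not given: they have to be found in the camera images.
- control_unit: Flat grey unit, 120 mm deep (x), 270 wide (y), 45 high, fixed; bears 30 N. Origin: centre of its underside; x to its back, -x to its front, y to the left as seen from the robot, z up. Two equal black thumbwheels lie flat on top, turning about upright axes at x = -35, y = +70 mm (left) and y = -70 mm (right), and stick out 17 mm over the front edge.
- left_wheel (a joint): Left thumbwheel, the one to advance. rad, 0 at the first stop, grows clockwise seen from above; stops at 0, 0.785, 1.571, 2.356, 3.142, 3.927 (limits -0.25, 4.18). A spring pulls it into the nearest stop: carried past the midpoint (0.39 rad) with about 2 to 4 N at the rim, it snaps on by itself and stays. Starts at the first or second stop. Its front edge moves to the unit's +y as it advances.
- right_wheel (a joint): Right thumbwheel, the one to match and to leave alone. Its joint values and stops are the same as the left wheel's. It starts at the third, fourth or fifth stop, one to four clicks ahead of the left wheel.
- left_axis (a point): On the left wheel's axis, level with its top face. A wheel spans 47 to 60 mm above the worktop: hub disc of 28 mm radius, eight straight upright fins 5 mm thick, 45 degrees apart, out to 42 mm radius. At each stop two fins stand 22.5 degrees either side of its frontmost point (-x). A fingertip overlapping a front fin by about 9 mm and pushing it left gives one click a stroke.
- left_pointer (a point): Outer end of the left wheel's pointer: a raised white rib, 5 mm wide, 4 mm tall, along one fin; 40 mm from the axis, at the rib's top, 63.5 mm above the worktop. Six steel studs on the housing mark the stops: the pointer stands at 112.5, 67.5, 22.5, -22.5, -67.5, -112.5 degrees, first to sixth, counter-clockwise from the unit's +x.
- right_pointer (a point): The same point on the right wheel's pointer rib.
- glaze_jar: Small white jar with black lid, 41 mm wide, 35 mm high, standing loose in front of the unit between the wheels; origin at the centre of its underside. To be left alone.
- plaster_model_c: Tan plaster dental model, 57 x 68 x 28 mm, loose at the unit's front left; origin at the centre of its underside. To be left alone.
- masking_tape: Roll of masking tape lying flat, 94 mm wide, 25 mm high, loose at the unit's front right; origin at the centre of its underside. To be left alone.
- polish_paste: Round paste tub, 65 mm wide, 29 mm high, loose behind the unit; origin at the centre of its underside. To be left alone.

How it is judged:
By the outcome, as a careful person would: the job done as asked, in the order asked, and still so for the second after the job is handed in, with the robot touching nothing.
It also fails if it takes over 48 s, if anything falls off the work surface, if the arm or the gripper's body presses on something with over 40 N, if the wrist force passes 120 N, or if a joint passes its speed limit or range.

## Working session

There is one attempt and no reset: what is moved stays moved. The work goes in short steps, Python scripts to look and compute and a shell command to move; the robot and the scene stay as the last step left them, time stands still between calls to the robot, and variables do not carry over. Pictures are saved under pics/ and viewed, at most 10 in all, crops included, and the job is handed in when it is done.

```bash
mkdir -p pics; cat > h.py <<'E'
from station import *
import numpy as np, cv2
def snap(n,f):
    s=snapshot(n); cv2.imwrite(f'pics/{f}.png',s['img'][:,:,::-1]); np.savez(f'pics/{f}.npz',**s); return s
def ray(s,u,v,z):
    K=np.array(s['K']);R=np.array(s['R']);t=np.array(s['t'])
    d=cv2.undistortPoints(np.array([[[u,v]]],float),K,np.array([float(s['k1']),0,0,0]))[0,0]
    # k1 model same as OpenCV forward model
    D=R.T@np.array([d[0],d[1],1]); C=-R.T@t
    return C+D*(z-C[2])/D[2]
E
python3 - <<'E'
from h import *
for n in("top","side"):
    s=snap(n,n+'0'); print(n,s['K'],s['k1'],-np.array(s['R']).T@s['t'])
a=read_state();print(a['t'],a['ee_pos'],a['eef_rot'],a['contact_force'])
E
```

```text
top [[468.25775534   0.         278.33706732]
 [  0.         468.25775534 211.82061724]
 [  0.           0.           1.        ]] -0.004676625273101465 [ 465.14850653   19.59562492 1055.88064387]
side [[495.82118152   0.         287.49911065]
 [  0.         495.82118152 206.99465036]
 [  0.           0.           1.        ]] -0.14101389433073944 [ 540.73920912 -825.11416757  741.06387725]
0.1 [ 153.22870731 -605.37141376  230.3037731 ] [-1.79899928e+02 -1.34831665e-02  1.41978636e+01] [ 0.29682173  0.2420751  -0.04033491]
```

View pics/top0.png

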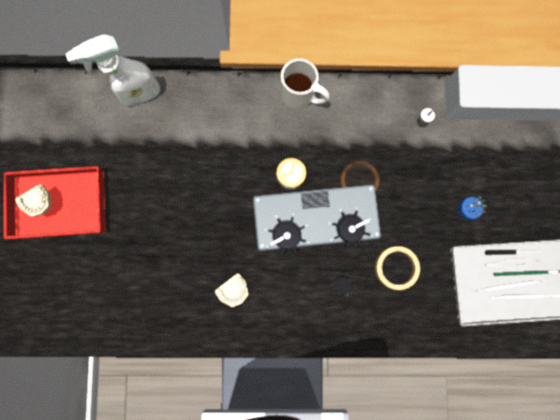

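View pics/side0.png

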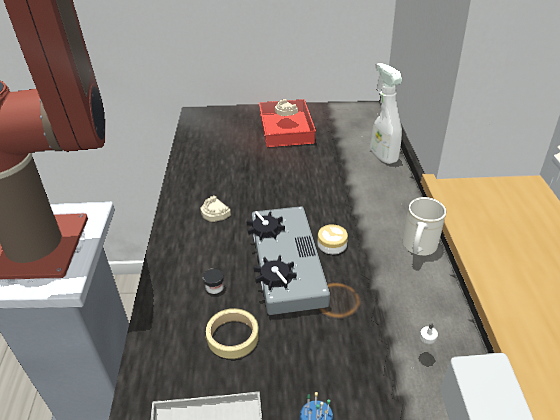

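The top view shows the left wheel at about (287,234) with its rib pointing lower-left (~first stop). The right wheel is at (351,228) with its rib pointing right and slightly up (~fifth stop). The jar is at about (343,286) and the plaster model at (232,291). I'll measure these properly.

```bash
python3 - <<'E'
from h import *
s=dict(np.load('pics/top0.npz')); im=s['img']
c=cv2.resize(im[170:320,200:400],None,fx=4,fy=4,interpolation=cv2.INTER_CUBIC)
cv2.imwrite('pics/crop.png',c[:,:,::-1])
hsv=cv2.cvtColor(im,cv2.COLOR_RGB2HSV)
m=((hsv[...,1]<60)&(hsv[...,2]>110)).astype(np.uint8)*255
m[:180]=0;m[258:]=0;m[:,:245]=0;m[:,390:]=0
m=cv2.morphologyEx(m,cv2.MORPH_OPEN,np.ones((3,3)))
cs,_=cv2.findContours(m,0,2);k=max(cs,key=cv2.contourArea)
b=cv2.boxPoints(cv2.minAreaRect(k));print(b)
P=np.array([ray(s,u,v,45)[:2] for u,v in b]);print(P)
for i in range(4):print(np.linalg.norm(P[i]-P[i-1]))
E
```

```text
[[252.49509 195.9505 ]
 [375.06937 183.69308]
 [380.4951  237.9505 ]
 [257.9208  250.20792]]
[[ 618.57283624   54.2326108 ]
 [ 649.08493982 -214.8121984 ]
 [ 529.73044334 -224.77763846]
 [ 500.71792007   40.80385064]]
118.6175065793098
270.7694551194902
119.76980347724992
267.1614752502799
```

View pics/crop.png

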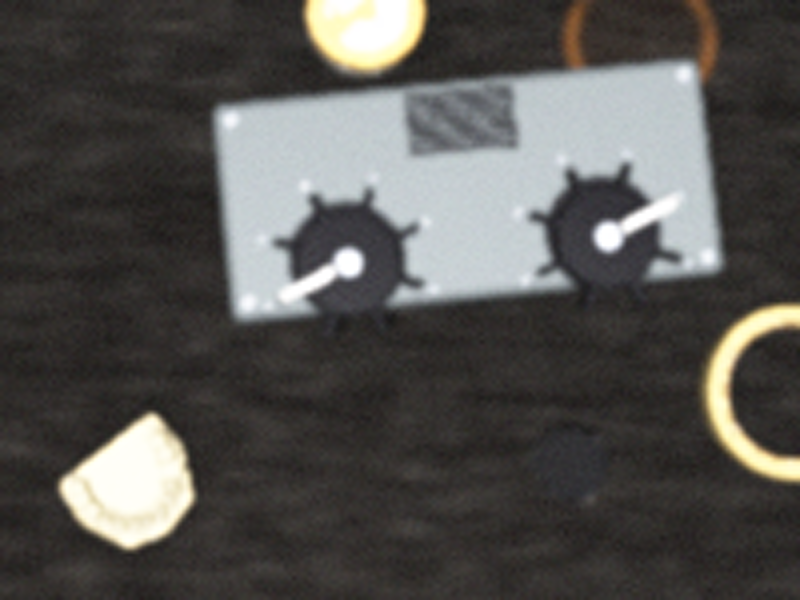

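```bash
python3 - <<'E'
from h import *
s=dict(np.load('pics/top0.npz'))
px=lambda x,y:(200+(x+.5)/4-.5,170+(y+.5)/4-.5)
L=ray(s,*px(348,262),62);Rr=ray(s,*px(608,236),62)
d=(L-Rr)[:2];yaw=np.arctan2(-d[0],d[1]);print(L,Rr,np.linalg.norm(d),np.degrees(yaw))
for n,a,b in(('L',(348,262),(284,297)),('R',(608,236),(680,199))):
    q=(ray(s,*px(*b),63.5)-ray(s,*px(*a),63.5))[:2];print(n,np.linalg.norm(q),np.degrees(np.arctan2(q[1],q[0])-yaw))
yaw=np.radians(6.3);ux=np.array([np.cos(yaw),np.sin(yaw)]);uy=np.array([-ux[1],ux[0]])
C=np.array([574.5,-86.1]);print('from box',C-35*ux+70*uy)
a=read_state();p=np.array(a['ee_pos'])
tgt=np.r_[L[:2]-80*ux-20*uy,130]
print('tgt',tgt,'world delta',tgt-p)
E
```

```text
[532.67109727 -20.09994834  62.        ] [ 547.96976157 -158.97743377   62.        ] 139.71759048548202 6.286323655625124
L 38.68825692512083 112.9269717785669
R 43.83720973611228 -68.76713821623767
from box [532.02996478 -20.36343401]
tgt [455.34890705 -48.75791233 130.        ] world delta [ 302.12019974  556.61350142 -100.3037731 ]
```

```bash
python3 -m pendant '[[0,0.03,-0.0325,0,0],[0,0.03,-0.0325,0,0],[0,0.03,-0.0325,0,0],[0,0.03,-0.0325,0,0],[0,0.03,-0.0325,0,0],[0,0.03,-0.0325,0,0],[0,0.03,-0.0325,0,0],[0,0.03,-0.0325,0,0],[0,0.03,-0.0325,0,0],[0,0.03,-0.0325,0,0],[0,0.03,-0.0325,0,0],[0,0.03,-0.0325,0,0]]'
python3 -m pendant '[[0,0,0,0,-8.2],[0,0,0,0,-8.2],[0,0,0,0,-8.2],[0,0,0,0,-8.2],[0,0,0,0,-8.2],[0,0,0,0,-8.2],[0,0,0,0,-8.2],[0,0,0,0,-8.2],[0,0,0,0,-8.2],[0,0,0,0,-8.2],[0,0,0,0,0],[0,0,0,0,0]]'
```

```text
t: 1.3
ee_pos: [407.0, -137.7, 231.2]
eef_rot: [180.0, -0.0, 14.2]
contact_force: [1.1, -1.1, 0.4]
finger_gap: -0.0
gripper_force: 0.0
t: 2.5
ee_pos: [406.5, -139.4, 231.1]
eef_rot: [-180.0, -0.0, 96.0]
contact_force: [1.2, 0.1, 0.5]
finger_gap: -0.1
gripper_force: 0.0
```

```bash
python3 -m pendant '[[0,0.015,0.0145,0.03,0],[0,0.015,0.0145,0.03,0],[0,0.015,0.0145,0.03,0],[0,0.015,0.0145,0.03,0],[0,0,0,0.02,0],[0,0,0,0.01,0],[0,0,0,0,0],[0,0,0,0,0]]'
python3 - <<'E'
from h import *
s=snap('wrist','w1');t=snap('side','s1')
def proj(s,P):
    R=np.array(s['R']);return cv2.projectPoints(np.array([P],float),cv2.Rodrigues(R)[0],np.array(s['t']),np.array(s['K']),np.array([float(s['k1']),0,0,0]))[0].ravel()
p=np.array(read_state()['ee_pos']);print(p,proj(s,p),proj(t,p),proj(s,[532.5,-20.2,60]))
c=cv2.resize(t['img'][190:300,170:340],None,fx=4,fy=4,interpolation=cv2.INTER_CUBIC)
o=np.vstack([cv2.resize(s['img'],(440,330)),np.zeros((0,440,3),np.uint8)])
cv2.imwrite('pics/s1c.png',c[:,:,::-1])
E
```

```text
t: 3.3
ee_pos: [458.2, -74.1, 82.1]
eef_rot: [180.0, 0.0, 96.1]
contact_force: [-0.6, -0.9, 0.3]
finger_gap: -0.2
gripper_force: 0.0
[458.85096829 -74.32250154  82.78785337] [285.10273503 280.09898654] [229.36898204 233.05096652] [438.37499118 178.4903538 ]
```

View pics/w1.png

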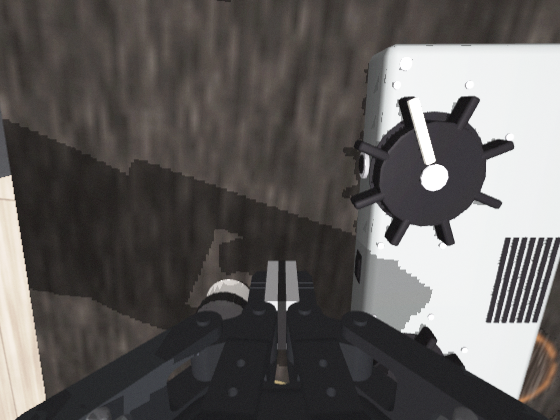

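View pics/s1c.png

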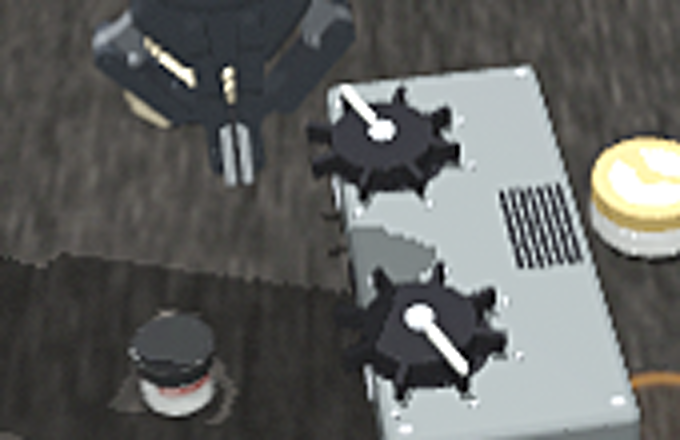

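The wrist view shows the left hub at (434,177), 4 px from the prediction, and the shut tips at about (282,280). The finger is about 28 mm thick toward the unit. The side crop shows the tips clear of everything.

```bash
python3 -m pendant '[[0,0.006,0,0.015,0],[0,0.006,0,0.014,0],[0,0,0.01,0,0],[0,0,0.01,0,0],[0,0,0.006,0,0],[0,0,0.005,0,0],[0,0,0,0,0],[0,0,0,0,0]]'
python3 -m pendant '[[0,0.003,0,0,0],[0,0.003,0,0,0],[0,0.003,0,0,0],[0,0.003,0,0,0],[0,0,0,0,0]]'
python3 -m pendant '[[0,0.003,0,0,0],[0,0.003,0,0,0],[0,0.003,0,0,0],[0,0,0,0,0]]'
```

```text
t: 4.2
ee_pos: [487.5, -58.4, 52.5]
eef_rot: [-180.0, 0.0, 96.2]
contact_force: [-0.9, -0.2, -0.3]
finger_gap: 0.2
gripper_force: 0.0
t: 4.7
ee_pos: [485.3, -46.5, 52.1]
eef_rot: [-179.9, 0.0, 96.2]
contact_force: [-2.4, -3.5, 0.6]
finger_gap: 0.0
gripper_force: 1.7
t: 5.1
ee_pos: [483.9, -36.8, 51.9]
eef_rot: [-179.9, -0.1, 96.2]
contact_force: [-5.7, 0.3, 1.4]
finger_gap: 0.1
gripper_force: 3.0
```

```bash
python3 - <<'E'
from h import *
s=snap('wrist','w2');c=s['img'][60:400,200:560]
cv2.imwrite('pics/w2c.png',cv2.resize(c,(630,595))[:,:,::-1])
print(read_state()['contact_force'])
E
```

```text
[-4.83454703 -1.11734628  0.69436245]
```

View pics/w2c.png

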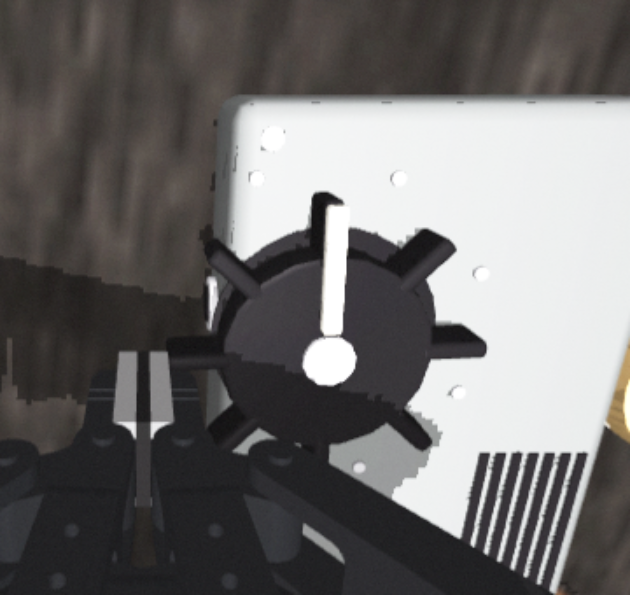

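The pushed fin now stands straight forward at the midpoint, with the finger overlapping it well. I'll carry on a little, then retract.

```bash
python3 -m pendant '[[0,0.003,0,0,0],[0,0.003,0,0,0],[0,0,0,0,0]]'
python3 -m pendant '[[0,0,-0.004,0,0],[0,0,-0.006,0,0],[0,0,-0.01,0,0],[0,0,-0.01,0,0],[0,0,0,0,0],[0,0,0,0,0]]'
python3 - <<'E'
from h import *
s=snap('wrist','w3');c=s['img'][60:400,200:560]
cv2.imwrite('pics/w3c.png',cv2.resize(c,(630,595))[:,:,::-1])
E
```

```text
t: 5.45
ee_pos: [483.4, -30.7, 51.8]
eef_rot: [-179.9, -0.1, 96.2]
contact_force: [-5.5, 0.2, 1.6]
finger_gap: 0.1
gripper_force: 2.8
t: 6.05
ee_pos: [454.6, -34.9, 52.6]
eef_rot: [179.9, 0.0, 96.2]
contact_force: [-0.6, -0.4, 0.6]
finger_gap: 0.4
gripper_force: 0.0
```

View pics/w3c.png

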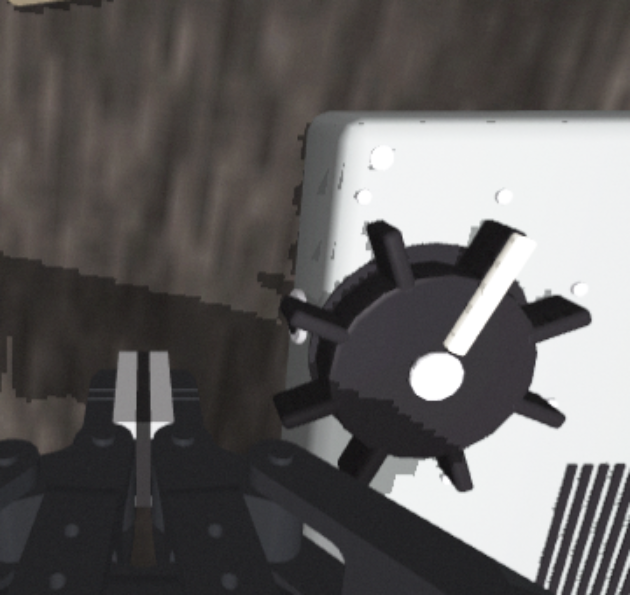

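```bash
cat >> h.py <<'E'
def ptr(s,ax,yaw=6.3):
    im=s['img'];v,u=np.where(im.min(2)>150)
    P=np.array([ray(s,a,b,63.5)[:2] for a,b in zip(u,v)])-ax
    r=np.hypot(*P.T);k=(r>10)&(r<27)
    m=P[k].mean(0);return k.sum(),np.degrees(np.arctan2(m[1],m[0]))-yaw
def both(f):
    s=snap('top',f)
    for a in((532.7,-20.1),(548,-159)):print(ptr(s,np.array(a)))
E
python3 - <<'E'
from h import *
s=dict(np.load('pics/top0.npz'))
for a in((532.7,-20.1),(548,-159)):print(ptr(s,np.array(a)))
both('top1')
E
```

```text
(np.int64(35), np.float64(113.24621069298676))
(np.int64(31), np.float64(-66.61062132627238))
(np.int64(28), np.float64(64.53632186023813))
(np.int64(31), np.float64(-66.61062132627238))
```

```bash
python3 -m pendant '[[0,-0.014,0,0,0],[0,-0.014,0,0,0],[0,0,0.01,0,0],[0,0,0.01,0,0],[0,0,0.006,0,0],[0,0,0.004,0,0],[0,0,0,0,0]]'
python3 -m pendant '[[0,0.003,0,0,0],[0,0.003,0,0,0],[0,0.003,0,0,0],[0,0.003,0,0,0],[0,0.003,0,0,0],[0,0.003,0,0,0],[0,0.003,0,0,0],[0,0.003,0,0,0],[0,0.003,0,0,0],[0,0,0,0,0]]'
python3 -m pendant '[[0,0,-0.004,0,0],[0,0,-0.006,0,0],[0,0,-0.01,0,0],[0,0,-0.01,0,0],[0,0,0,0,0],[0,0,0,0,0]]'
python3 -c "from h import *;both('top2')"
```

```text
t: 6.85
ee_pos: [488.0, -59.0, 52.3]
eef_rot: [180.0, -0.0, 96.2]
contact_force: [0.6, 0.0, -0.5]
finger_gap: 0.2
gripper_force: 0.0
t: 7.85
ee_pos: [483.4, -31.5, 51.8]
eef_rot: [-179.9, -0.1, 96.2]
contact_force: [-6.4, 0.7, 0.8]
finger_gap: -0.0
gripper_force: 2.9
t: 8.45
ee_pos: [454.7, -35.9, 52.5]
eef_rot: [180.0, 0.0, 96.2]
contact_force: [-0.3, -0.5, -0.7]
finger_gap: 0.5
gripper_force: 0.0
(np.int64(34), np.float64(22.819774000958756))
(np.int64(31), np.float64(-66.61062132627238))
```

Third stop. I'll repeat the stroke.

```bash
python3 -m pendant '[[0,-0.014,0,0,0],[0,-0.013,0,0,0],[0,0,0.01,0,0],[0,0,0.01,0,0],[0,0,0.006,0,0],[0,0,0.004,0,0],[0,0,0,0,0]]'
python3 -m pendant '[[0,0.003,0,0,0],[0,0.003,0,0,0],[0,0.003,0,0,0],[0,0.003,0,0,0],[0,0.003,0,0,0],[0,0.003,0,0,0],[0,0.003,0,0,0],[0,0.003,0,0,0],[0,0.003,0,0,0],[0,0,0,0,0]]'
python3 -m pendant '[[0,0,-0.004,0,0],[0,0,-0.006,0,0],[0,0,-0.01,0,0],[0,0,-0.01,0,0],[0,0,0,0,0],[0,0,0,0,0]]'
python3 -c "from h import *;both('top3')"
```

```text
t: 9.2
ee_pos: [488.0, -59.0, 52.2]
eef_rot: [-180.0, -0.0, 96.2]
contact_force: [0.1, -0.2, 0.2]
finger_gap: 0.0
gripper_force: 0.0
t: 10.2
ee_pos: [483.4, -31.5, 51.8]
eef_rot: [-179.9, -0.1, 96.2]
contact_force: [-5.4, 1.2, 1.5]
finger_gap: -0.0
gripper_force: 2.9
t: 10.8
ee_pos: [454.7, -35.9, 52.6]
eef_rot: [179.9, 0.0, 96.2]
contact_force: [-0.1, 0.3, 0.2]
finger_gap: 0.0
gripper_force: 0.0
(np.int64(33), np.float64(-22.699974389190814))
(np.int64(31), np.float64(-66.61062132627238))
```

Fourth stop, so one last click.

```bash
python3 -m pendant '[[0,-0.014,0,0,0],[0,-0.013,0,0,0],[0,0,0.01,0,0],[0,0,0.01,0,0],[0,0,0.006,0,0],[0,0,0.004,0,0],[0,0,0,0,0]]'
python3 -m pendant '[[0,0.003,0,0,0],[0,0.003,0,0,0],[0,0.003,0,0,0],[0,0.003,0,0,0],[0,0.003,0,0,0],[0,0.003,0,0,0],[0,0.003,0,0,0],[0,0.003,0,0,0],[0,0.003,0,0,0],[0,0,0,0,0]]'
python3 -m pendant '[[0,0,-0.004,0,0],[0,0,-0.006,0,0],[0,0,-0.01,0,0],[0,0,-0.01,0,0],[0,0,0,-0.03,0],[0,0,0,-0.03,0],[0,0,0,0,0],[0,0,0,0,0]]'
python3 -c "from h import *;both('top4');s=snap('side','s4')"
```

```text
t: 11.55
ee_pos: [488.0, -59.0, 52.2]
eef_rot: [-180.0, -0.0, 96.2]
contact_force: [-0.4, -1.4, 0.8]
finger_gap: 0.1
gripper_force: 0.0
t: 12.55
ee_pos: [483.4, -31.5, 51.8]
eef_rot: [-179.9, -0.1, 96.2]
contact_force: [-5.8, 0.5, 0.9]
finger_gap: 0.1
gripper_force: 2.9
t: 13.35
ee_pos: [454.9, -36.0, 113.0]
eef_rot: [179.9, 0.0, 96.2]
contact_force: [-0.0, -0.0, -1.3]
finger_gap: 0.1
gripper_force: 0.0
(np.int64(34), np.float64(-68.01141081697472))
(np.int64(31), np.float64(-66.61062132627238))
```

View pics/s4.png

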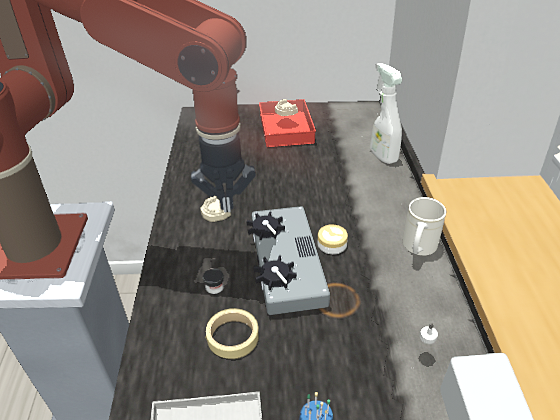

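The side view shows both ribs parallel, on the wheels at (266,225) and (277,272). The jar (213,280), tape (232,333), model (215,208) and tub (332,238) are where they started, and the gripper is clear.

```bash
python3 -c "from station import *;print(sign_off())"
```

```text
the job is handed in; nothing more can be done
None
```

The left thumbwheel was advanced four clicks, from the first stop to the fifth, and now matches the right wheel; the right wheel and the things round the unit look unmoved in the pictures, and the job is handed in.

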